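# Zero the lamp-hour dial and log the reset

## Robot

A 7-joint arm with a two-finger parallel gripper is mounted at the origin on the work surface. World frame = base frame: x ahead of the robot, y to its left, z up, the work surface at z = 0. Lengths are in m, angles in rad, forces in N, time in s.
With the tool pointing down it reaches from about 0.4 to 0.85 m from the base axis. Payload 4.5 kg.
Tool frame: the origin (TCP) lies midway between the tips of the shut fingers; the grasp point (between the pads) lies 19 mm behind it; z points along the fingers, y is the line along which they close (so a half turn about z gives the same grasp; the last joint's range is limited). The gripper opens to 88 mm and grips with 3 to 60 N. Pads are 18 mm wide; open, the fingers measure 123 mm over their backs; the gripper's body (75 mm by 187 mm) begins 45 mm behind the grasp point.
Start: joints at [1.249, 0.689, -0.195, 1.565, 0.157, 0.902, -0.215], TCP at [0.218, -0.586, 0.202] pointing down, gripper open.
Joint ranges: [-3.01, 3.01], [-0.46, 2.08], [-1.47, 1.51], [0.13, 2.56], [-1, 4.14], [0.04, 2.09], [-2.66, 2.66]. Speed limits (rad/s): [2.57, 2.57, 3.14, 3.14, 3.14, 3.14, 3.14].

## Interface

Orientations are given as a unit quaternion [x, y, z, w].
In Python, from plant import sensors, eyes, finish_job gives the robot as it stands.
- The arm moves only by the tool send_rows, never from a script. Its argument "rows" is text: rows parted by semicolons, each of 4 numbers parted by spaces: the shift along the tool's x, y, z normalised to -1 to 1, where 1 is 30 cm, then the turn about the tool's z normalised to -1 to 1, where 1 is 2 pi rad. A call has 1 to 10 rows; each row is the pose to reach, as a shift and turn from the pose commanded when the call began, along the tool's axes at that moment, turning the shorter way round; what a row does not reach only later rows make up. A row lasts 1/12 s, in which the tool goes at most 41.7 mm and 7.16 degrees, less where a joint would pass 70% of its speed; a pose out of reach is approached as far as the arm can. A call with a number of a shift or a turn outside -1 to 1 is refused whole. A call with a gripper value outside its range is refused whole. "jaw" is the closure, from -1 (fully open) to 1 (shut), set as the call begins (left out, the last holds). The fingers move at their own pace and stop on an object; "force" is the grip in N (left out, the last holds). Time passes only in rows, so rows that repeat a pose let the fingers close. It gives the time, the measured TCP pose, the force, the opening and the grip force at its end, in the units of the state.
- sensors.get_state(): the state, without advancing time (a new reading comes with each control period).
- eyes.snapshot(name): name is "scene" or "side" or "wrist"; returns (picture, depth): 420x560x3 uint8, red, green, blue; 420x560 float32, m along the optical axis (not along the pixel's ray), 0 where there is no reading.
- eyes.calibration(name): a dict with "fov_y" (degrees; the focal length in pixels is half the picture's height over the tangent of half this angle, whatever the lens; pixels are square), "cx", "cy" (the principal point, pixels), "dist_coeffs" ([k1, k2, p1, p2, k3] as OpenCV has them; the pictures are not rectified), "world_from_camera" (4x4, takes a point from camera to world coordinates). Camera axes: x right, y down, z forward; pixel columns grow to the right and rows downward; lengths in m; the calibration is good to about 2 mm. A picture is of the moment at which its call begins: read the wrist's pose just before it. calibration takes no time and is no camera call; for the wrist camera it gives the pose at the moment of the call.
- finish_job(): hands the job in; it is judged then, once.
The state is a dict: "clock": time; "q": joint angles; "qd": joint speeds; "joint_torque": joint torques, N m; "tool_pos": TCP position; "eef_rot": TCP orientation; "contact_force": force on the tool from outside, world axes, zero at the start; "moment": the same for the moment, N m; "opening": opening from 0.0 (shut) to 1.0 (fully open); "finger_force": force on a finger pad.
Only numpy, scipy, OpenCV 4.12 (cv2) and the standard library are available. Lean on these libraries where they do the work, as an engineer would, in place of code of your own. Each camera call takes 0.05 s, during which the arm holds its last target. There are 200 camera calls.

## Task

A new lamp has been fitted to the microscope's lamp supply: turn the hour knob on top of the white supply box back (anticlockwise seen from above) until its pointer is fully home at the zero stop. Then pick up the hand scanner and hold it, window facing down, about 8 cm above the middle of the square code label on the same box, steady for a good second to log the reset. Lay the scanner back down on the middle of its rubber mat, window down, and do not shove or knock over the bottles and the jar standing around.

Things in the scene. Friction and masses are not known exactly. Their poses are not given: they have to be found in the camera images.
- lamp_supply: white instrument box, fixed, 160 (x) x 240 (y) x 90 mm high, black front panel on its -x face. Origin: centre of its underside; z up. On its flat top: the hour knob (at x 0, y -62 mm) and the code label (at x 0, y +65 mm).
- hour_knob (a joint): angle of the hour knob in rad: 0 = home at the zero stop, its pointer at the front (towards the box's -x face) beside a short steel pin, 8 mm high; grows clockwise seen from above, to 4.7 at most. Upright axis, light friction (about 0.06 N m), stays where it is left.
- hour_knob_grip (a point): point on the knob's axis, 31 mm above the box's top, turning with the knob: a black disc, 72 mm across, 8 mm high, with an upright grip bar 66 mm long along this point's x, 16 mm wide along its y; the bar's top is 10 mm above this point, its foot 22 mm below. The pointer (a nose and a white line) is at the bar's -x end; a round aluminium scale 112 mm across lies beneath.
- code_label (a point): centre of the white square label, 60 x 60 mm, with a black square code pattern, flat on the box's top (90 mm above the table); z up, x and y as the box.
- scanner: cordless hand scanner, dark grey, 150 mm long (x), about 0.16 kg. Origin: centre of its underside, z up. Handle 34 mm wide (y), from x -75 to +25 mm, its underside 12 mm and its top 42 mm above the underside plane; the head, 50 x 50 x 50 mm, is at the +x end (x 25 to 75 mm) and looks down. It starts window down on the mat.
- scanner_grip (a point): grasp point in the handle near the scanner's centre of mass: at x +2 mm, 28 mm above its underside; axes as the scanner. Grip across y (34 mm).
- scanner_window (a point): centre of the scanner's window, in the underside of its head (x +50 mm, z 0 of the scanner); axes as the scanner; it looks along -z.
- mat: black rubber mat, fixed, 240 (x) x 140 (y) x 4 mm. Origin: centre of its underside.
- dropper_bottle: bystander: amber dropper bottle, 40 mm across, 85 mm high, near the supply's front. Origin: centre of its underside.
- sample_jar: bystander: pale jar with a white cap, 52 mm across, 50 mm high, beyond the mat. Origin: centre of its underside.
- wash_bottle: bystander: white bottle, 60 mm across, 150 mm high. Origin: centre of its underside.
Not all that is in view belongs to the job. Leave any blue look-alike of the scanner alone.

How it is judged:
On the way, in this order (a step that is already met when the one before it is completed fails the run):
1. the hour knob is turned back to its zero stop (within 0.08 rad) (value of joint hour_knob below 0.08 rad), for 0.2 s.
2. knob at zero, the held scanner looks at the code label: label centre within 25 mm of its line of sight in x and y, 40 to 130 mm away, square within 0.45 rad, still (30 mm/s, 0.25 rad/s) for 0.8 s (x of code_label in the frame of scanner_window between -0.025 and 0.025 m and y of code_label in the frame of scanner_window between -0.025 and 0.025 m and z of code_label in the frame of scanner_window between -0.13 and -0.04 m and angle between the z axis of scanner_window and the z axis of code_label, either way round below 0.45 rad and linear speed of scanner below 0.03 m/s and angular speed of scanner below 0.25 rad/s and contact force between the fingers and scanner above 0.5 N and value of joint hour_knob below 0.08 rad), for 0.8 s.
At the end, for the whole second after the job is handed in: The hour knob is at zero (under 0.08 rad) and the scanner lies released and still, window down, flat on its mat (tilt under 0.1 rad), its centre within 60 mm of the mat's centre (value of joint hour_knob below 0.08 rad and horizontal distance between scanner and mat below 0.06 m and z of scanner in the frame of mat between -0.002 and 0.01 m and angle between scanner's own z axis and vertical below 0.1 rad and linear speed of scanner below 0.02 m/s); the robot touches nothing.
It fails at once if the dropper bottle is shoved more than 30 mm or tipped over (distance of dropper_bottle from where it was at the start of the episode above 0.03 m or angle between dropper_bottle's own z axis and vertical above 0.5 rad).
It fails at once if the sample jar is shoved more than 30 mm or tipped over (distance of sample_jar from where it was at the start of the episode above 0.03 m or angle between sample_jar's own z axis and vertical above 0.5 rad).
It fails at once if the wash bottle is shoved more than 30 mm or tipped over (distance of wash_bottle from where it was at the start of the episode above 0.03 m or angle between wash_bottle's own z axis and vertical above 0.5 rad).
It also fails if it takes over 72 s, if anything falls off the work surface, if the arm or the gripper's body presses on something with over 40 N, if the wrist force passes 120 N, or if a joint passes its speed limit or range.

## Working session

There is one attempt and no reset: what is moved stays moved. The work goes in short steps, Python scripts to look and compute and a tool call to move; the robot and the scene stay as the last step left them, time stands still between calls to the robot, and variables do not carry over. Pictures are saved under pics/ and viewed, at most 10 in all, crops included, and the job is handed in when it is done.

Besides the shell and the picture viewer there is one more tool, called after "Call:" by a JSON object that holds its "api" and its "payload", one argument or row to a line. send_rows: Moves the arm, as the interface text tells. Scaled input: -1 to 1 covers 30 cm each way for a shift and 2 pi rad each way for a turn. Its arguments: {"type":"object","properties":{"rows":{"type":"string"},"jaw":{"type":"number"},"force":{"type":"number"}},"required":["rows"]}

```bash
mkdir -p pics && cat > h.py <<'E'
import numpy as np, cv2
from plant import sensors, eyes
def cam(n):
    c=eyes.calibration(n); f=210/np.tan(np.radians(c["fov_y"])/2)
    return np.array([[f,0,c["cx"]],[0,f,c["cy"]],[0,0,1.]]),np.array(c["dist_coeffs"],float),np.array(c["world_from_camera"])
def ray(c,px):
    K,d,T=c; p=cv2.undistortPoints(np.array(px,float).reshape(-1,1,2),K,d).reshape(-1,2)
    return T[:3,3],np.c_[p,np.ones(len(p))]@T[:3,:3].T
def plane(c,px,z):
    o,r=ray(c,px); return o+r*((z-o[2])/r[:,2])[:,None]
def points(c,depth):
    h,w=depth.shape; v,u=np.mgrid[:h,:w]
    o,r=ray(c,np.c_[u.ravel(),v.ravel()]); return (o+r*depth.reshape(-1,1)).reshape(h,w,3)
def snap(n,save=None):
    c=cam(n); im,d=eyes.snapshot(n)
    if save: cv2.imwrite(f"pics/{save}.png",im[...,::-1]); np.savez(f"pics/{save}.npz",im=im,d=d,K=c[0],k=c[1],T=c[2])
    return c,im,d
E
python3 - <<'E'
from h import *
for n in("scene","side","wrist"): c,im,d=snap(n,n+"0"); print(n,c[2].round(3).tolist(),c[0][0,0],c[1])
a=[cv2.imread(f"pics/{n}0.png") for n in("scene","side")]
print(sensors.get_state())
E
```

```text
scene [[0.536, 0.629, -0.563, 1.263], [0.844, -0.395, 0.362, -0.335], [0.006, -0.669, -0.743, 1.012], [0.0, 0.0, 0.0, 1.0]] 414.8530425608215 [-0.0756902  0.         0.         0.         0.       ]
side [[-0.978, -0.165, 0.129, 0.419], [-0.209, 0.73, -0.651, 0.815], [0.013, -0.664, -0.748, 0.855], [0.0, 0.0, 0.0, 1.0]] 442.05616969085247 [0.03465527 0.         0.         0.         0.        ]
wrist [[0.349, -0.898, -0.268, 0.286], [-0.937, -0.335, -0.099, -0.56], [-0.001, 0.285, -0.958, 0.384], [0.0, 0.0, 0.0, 1.0]] 347.07862748232833 [-0.00343577  0.          0.          0.          0.        ]
{'clock': 0.15, 'q': array([ 1.24881905,  0.68977725, -0.19455367,  1.56606099,  0.15727261,
        0.90249649, -0.21511836]), 'qd': array([-9.77752871e-04, -2.13917025e-03, -1.46127703e-03, -2.14112461e-03,
        9.09662955e-05, -1.20077922e-04, -1.27524477e-03]), 'joint_torque': array([-1.42454384e-03, -5.27868426e+01, -1.26854673e+00, -1.53587973e+01,
       -5.24991006e-02,  3.85326653e-03,  1.42881040e-04]), 'tool_pos': array([ 0.21750678, -0.58538649,  0.20101551]), 'eef_rot': array([ 9.84215301e-01,  1.76973959e-01, -1.49988731e-04, -6.60589924e-04]), 'contact_force': array([-0.82310397, -0.09117765, -0.40992202]), 'moment': array([0.00466724, 0.05623931, 0.04181217]), 'finger_force': 0.0, 'opening': 1.0001948632169835}
```

View pics/scene0.png

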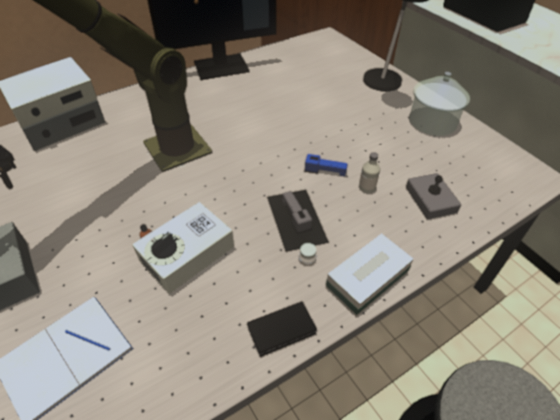

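View pics/side0.png

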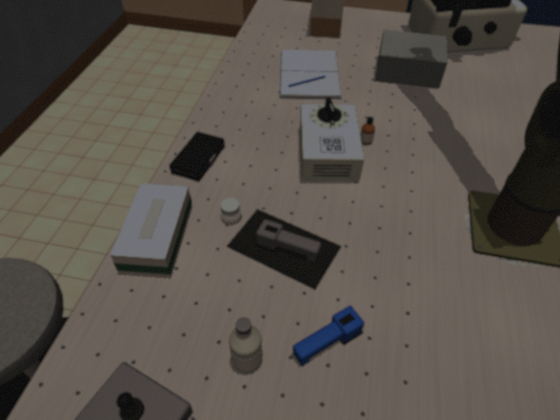

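The scene view shows the supply box at (185,245), with the knob at (163,247) and the label at (202,222). The mat and grey scanner are at (297,215), the jar at (308,253), the dropper at (144,232), the wash bottle at (370,175) and the blue look-alike at (326,165). The side view has the box at (331,140), the knob at (329,115), the label at (333,145), the scanner at (288,240) and the mat at (285,247).

```bash
python3 - <<'E'
from h import *
for n,(bx,mx) in {"scene":((120,195,245,295),(260,180,335,255)),"side":((295,95,365,185),(220,205,350,290))}.items():
    z=np.load(f"pics/{n}0.npz"); c=(z["K"],z["k"],z["T"]); P=points(c,z["d"]); im=z["im"]; hsv=cv2.cvtColor(im,cv2.COLOR_RGB2HSV)
    print("==",n)
    def reg(b):
        m=np.zeros(im.shape[:2],bool); m[b[1]:b[3],b[0]:b[2]]=1; return m&(z["d"]>0)
    m=reg(bx); top=m&(abs(P[...,2]-.09)<.006); q=P[top]; print("boxtop z",np.median(q[:,2]),len(q))
    r=cv2.minAreaRect(q[:,:2].astype(np.float32)); print("rect",r)
    k=m&(P[...,2]>.103); kk=P[k]; print("knob n",len(kk),kk.mean(0),kk.max(0),kk.min(0))
    m=reg(mx); dark=m&(P[...,2]<.012)&(im.max(2)<60); 
    print("mat z",np.median(P[dark][:,2]),cv2.minAreaRect(P[dark][:,:2].astype(np.float32)))
    s=m&(P[...,2]>.03); q=P[s]; print("scan",len(q),q.mean(0),cv2.minAreaRect(q[:,:2].astype(np.float32)),np.percentile(q[:,2],[5,50,95]))
# crops
a=cv2.imread("pics/scene0.png"); b=cv2.imread("pics/side0.png")
f=lambda i,x0,y0,w,h,s:cv2.resize(i[y0:y0+h,x0:x0+w],None,fx=s,fy=s,interpolation=cv2.INTER_CUBIC)
g=np.hstack([np.vstack([f(a,125,195,130,100,3),f(a,255,180,130,100,3)]),np.vstack([f(b,280,85,130,100,3),f(b,220,200,130,100,3)])])
cv2.imwrite("pics/crop0.png",cv2.convertScaleAbs(g,alpha=1.3))
E
```

```text
== scene
boxtop z 0.08976724241484135 3252
rect ((0.47298333048820496, -0.17818671464920044), (0.2083173543214798, 0.2394827902317047), 11.80824089050293)
knob n 257 [ 0.51038544 -0.23451561  0.12215797] [ 0.52697335 -0.20205347  0.1352606 ] [ 0.48039127 -0.26513138  0.10310362]
mat z 0.0035587304843220924 ((0.5490292310714722, 0.18371105194091797), (0.13194595277309418, 0.23347313702106476), 72.63926696777344)
scan 673 [0.58571369 0.16600285 0.04715166] ((0.5926011204719543, 0.16945862770080566), (0.06419747322797775, 0.2682335078716278), 69.87792205810547) [0.03413287 0.04766772 0.05551818]
== side
boxtop z 0.08921818189704328 2936
rect ((0.491134375333786, -0.17218619585037231), (0.16235598921775818, 0.248090460896492), 12.070441246032715)
knob n 165 [ 0.50488683 -0.22416194  0.12299889] [ 0.52373962 -0.19886382  0.13384613] [ 0.48144667 -0.26363842  0.10308346]
mat z 0.003136900350688143 ((0.5641196966171265, 0.17915551364421844), (0.14280852675437927, 0.2798788547515869), 72.14308166503906)
scan 1256 [0.56124526 0.18632203 0.04542784] ((0.5913605690002441, 0.1773269772529602), (0.05701640993356705, 0.2699946463108063), 72.65103912353516) [0.03325958 0.04537966 0.05447296]
```

View pics/crop0.png

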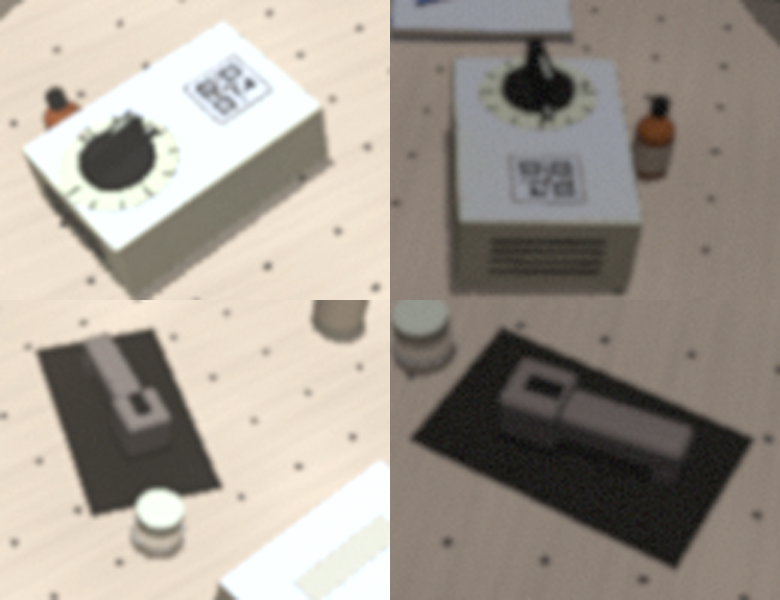

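The crop shows the pointer bar on the knob, but only coarsely. The label, jar, mat and scanner (head towards the jar) are clear. I'll look from above with the wrist camera.

Call:
{"api": "send_rows", "payload": {
  "rows": "0 0 -0.4 0;0.13 -0.05 -0.6 0;0.26 -0.14 -0.6 0;0.39 -0.23 -0.6 0;0.52 -0.32 -0.6 0;0.65 -0.41 -0.6 0;0.78 -0.5 -0.6 0;0.9 -0.58 -0.6 0;0.95 -0.67 -0.6 0;0.95 -0.76 -0.6 0",
  "jaw": -1
}}

```text
clock: 0.98
tool_pos: [0.393, -0.3211, 0.3787]
eef_rot: [0.984, 0.178, 0.001, 0.0]
contact_force: [1.2, 0.1, 0.8]
opening: 1.001
finger_force: 0.0
```

Call:
{"api": "send_rows", "payload": {
  "rows": "0.13 -0.1 0 0;0.24 -0.15 0 0;0.24 -0.15 0 0;0.24 -0.15 0 0;0.24 -0.15 0 0"
}}

```text
clock: 1.4
tool_pos: [0.4423, -0.2562, 0.3783]
eef_rot: [0.984, 0.177, -0.001, 0.0]
contact_force: [0.0, -0.4, -0.3]
opening: 0.999
finger_force: 0.0
```

```bash
python3 - <<'E'
from h import *
s=sensors.get_state(); print(s["tool_pos"],s["q"].round(3),s["eef_rot"].round(4),s["clock"])
c,im,d=snap("wrist","w1"); P=points(c,d)
top=abs(P[...,2]-.09)<.006; print(np.median(P[top][:,2]),cv2.minAreaRect(P[top][:,:2].astype(np.float32)))
E
```

```text
[ 0.44226886 -0.25616116  0.37833619] [ 0.63   0.358 -0.291  1.616  0.11   1.184 -0.9  ] [ 9.842e-01  1.770e-01 -6.000e-04  1.000e-04] 1.4
0.09047002254382097 ((0.42089319229125977, -0.34433168172836304), (0.6513113379478455, 0.2632957696914673), 66.94937896728516)
```

View pics/w1.png

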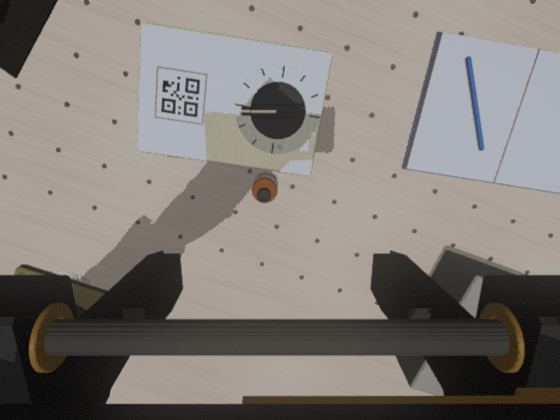

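The wrist view shows the label at (181,96), the knob at (277,110) and the dropper at (264,188). The white pointer line runs from (275,111) to (237,107), so it points to box +y, roughly 1.5 rad from home at the image bottom. Now I'll measure this precisely.

```bash
python3 - <<'E'
from h import *
z=np.load("pics/w1.npz"); c=(z["K"],z["k"],z["T"]); P=points(c,z["d"]); im=z["im"]
box=np.zeros(im.shape[:2],bool); box[15:185,125:335]=1
top=(box&(abs(P[...,2]-.09)<.004)).astype(np.uint8); top=cv2.morphologyEx(top,cv2.MORPH_OPEN,np.ones((5,5)))
q=P[top>0]; r=cv2.minAreaRect(q[:,:2].astype(np.float32)); print("box",r, np.median(q[:,2]))
g=im.max(2); 
dk=((g<60)&box).astype(np.uint8); dk[:,:225]=0; cs=max(cv2.findContours(dk,0,2)[0],key=cv2.contourArea)
(u,v),rad=cv2.minEnclosingCircle(cs); print("disc",u,v,rad,plane(c,[[u,v]],.098),plane(c,[[u-rad,v],[u+rad,v]],.098))
bar=box&(P[...,2]>.122); q=P[bar]; print("bar",len(q),np.median(q[:,2]),q.mean(0),cv2.minAreaRect(q[:,:2].astype(np.float32)))
dl=((g<110)&box).astype(np.uint8); dl[:60]=0; dl[130:]=0; dl[:,:150]=0; dl[:,210:]=0
pts=np.argwhere(dl)[:,::-1]; rr=cv2.minAreaRect(pts.astype(np.float32)); print("label px",rr,plane(c,[rr[0]],.09)); W=plane(c,cv2.boxPoints(rr),.09); print(W.round(4))
# two-view heights: label centre across wrist & scene, side
def tri(*v):
    A=np.zeros((3,3));b=np.zeros(3)
    for cc,px in v:
        o,d=ray(cc,[px]); d=d[0]/np.linalg.norm(d[0]); M=np.eye(3)-np.outer(d,d); A+=M;b+=M@o
    return np.linalg.solve(A,b)
L=[]
for n,b in (("scene",(183,210,216,238)),("side",(318,134,348,154))):
    y=np.load(f"pics/{n}0.npz"); cc=(y["K"],y["k"],y["T"]); gg=y["im"].max(2)[b[1]:b[3],b[0]:b[2]]
    m=gg<np.percentile(gg,95)*.72; p=np.argwhere(m)[:,::-1]+[b[0],b[1]]; o=cv2.minAreaRect(p.astype(np.float32)); print(n,o); L.append((cc,o[0]))
print("label tri",tri((c,rr[0]),*L))
E
```

```text
box ((0.4930795133113861, -0.17362341284751892), (0.15987904369831085, 0.24018004536628723), 11.962814331054688) 0.09048260862311033
disc 273.0 111.5 31.10074234008789 [[ 0.50251002 -0.2293543   0.098     ]] [[ 0.4885462  -0.19183254  0.098     ]
 [ 0.51648142 -0.26687732  0.098     ]]
bar 907 0.13139913888450017 [ 0.50704583 -0.23381092  0.20135126] ((0.5062246322631836, -0.2346675992012024), (0.015064029954373837, 0.06514477729797363), 20.418190002441406)
label px ((179.83795166015625, 95.94483184814453), (36.04174041748047, 37.619606018066406), 4.763641834259033) [[ 0.47853074 -0.10965421  0.09      ]]
[[ 0.4488 -0.0916  0.09  ]
 [ 0.4949 -0.0833  0.09  ]
 [ 0.5074 -0.1273  0.09  ]
 [ 0.4616 -0.1368  0.09  ]]
scene ((200.00001525878906, 223.50001525878906), (13.435027122497559, 14.849241256713867), 45.0)
side ((331.5, 144.5), (11.0, 17.0), 90.0)
label tri [ 0.47812529 -0.10949282  0.08987793]
```

Call:
{"api": "send_rows", "payload": {
  "rows": "0.1 0.003 0.1 0.0195;0.2 0.006 0.2 0.039;0.224 0.006 0.3 0.0585;0.224 0.006 0.4 0.078;0.224 0.006 0.5 0.0975;0.224 0.006 0.55 0.117;0.224 0.006 0.55 0.1365;0.224 0.006 0.55 0.156;0.224 0.006 0.55 0.1755;0.224 0.006 0.55 0.195"
}}

```text
clock: 2.28
tool_pos: [0.5052, -0.2364, 0.2134]
eef_rot: [0.905, -0.426, -0.0, 0.001]
contact_force: [-0.9, 0.5, 0.3]
opening: 1.002
finger_force: 0.0
```

Call:
{"api": "send_rows", "payload": {
  "rows": "0 0 0 0.0195;0 0 0 0.039;0 0 0 0.055;0 0 0 0.055;0 0 0 0.055"
}}

```text
clock: 2.7
tool_pos: [0.5056, -0.2356, 0.2136]
eef_rot: [0.821, -0.571, 0.0, 0.001]
contact_force: [-0.3, -0.8, 0.5]
opening: 1.003
finger_force: 0.0
```

```bash
python3 - <<'E'
from h import *
from scipy.spatial.transform import Rotation as R
s=sensors.get_state(); M=R.from_quat(s["eef_rot"]).as_matrix()
print(s["tool_pos"],s["q"].round(3),M.round(3)); d=np.array([.506,-.2345,.106])-s["tool_pos"]; print("tool delta/0.3",(M.T@d/.3).round(3),"yaw y",np.degrees(np.arctan2(M[1,1],M[0,1])))
E
```

```text
[ 0.50564067 -0.23558771  0.21362515] [ 0.253  0.588  0.165  1.769 -0.126  0.795 -2.306] [[ 0.349 -0.937 -0.001]
 [-0.937 -0.349 -0.001]
 [ 0.001  0.001 -1.   ]]
tool delta/0.3 [-0.003 -0.003  0.359] yaw y -159.60251460692317
```

Call:
{"api": "send_rows", "payload": {
  "rows": "-0.003 -0.003 0.1 0;-0.003 -0.003 0.2 0;-0.003 -0.003 0.28 0;-0.003 -0.003 0.33 0;-0.003 -0.003 0.359 0;-0.003 -0.003 0.359 0;-0.003 -0.003 0.359 0"
}}

```text
clock: 3.28
tool_pos: [0.507, -0.2335, 0.1062]
eef_rot: [0.821, -0.571, 0.0, 0.0]
contact_force: [0.6, -0.3, 0.2]
opening: 1.0
finger_force: 0.0
```

Call:
{"api": "send_rows", "payload": {
  "rows": "0 0 0 0;0 0 0 0;0 0 0 0;0 0 0 0;0 0 0 0;0 0 0 0;0 0 0 0;0 0 0 0",
  "jaw": 1,
  "force": 20
}}

```text
clock: 3.95
tool_pos: [0.507, -0.2328, 0.106]
eef_rot: [0.821, -0.571, 0.0, 0.0]
contact_force: [0.5, -1.0, 0.7]
opening: 0.416
finger_force: 0.0
```

Fingers still closing.

Call:
{"api": "send_rows", "payload": {
  "rows": "0 0 0 0;0 0 0 0;0 0 0 0;0 0 0 0;0 0 0 0;0 0 0 0;0 0 0 0"
}}

```text
clock: 4.53
tool_pos: [0.507, -0.2328, 0.106]
eef_rot: [0.821, -0.571, 0.0, 0.0]
contact_force: [-0.6, -0.7, 0.4]
opening: 0.004
finger_force: 0.0
```

```bash
python3 - <<'E'
from h import *
_,a,_=snap("wrist","w2"); _,b,_=snap("side","s2"); _,e,_=snap("scene","c2")
f=lambda i,x0,y0,w,h,s:cv2.resize(i[y0:y0+h,x0:x0+w],(400,300),interpolation=cv2.INTER_CUBIC)
cv2.imwrite("pics/m2.png",np.vstack([np.hstack([f(b,270,60,130,100,3),f(e,110,190,130,100,3)]),np.hstack([cv2.resize(a,(400,300)),f(a,160,120,240,180,1)])])[...,::-1])
print(sensors.get_state()["opening"])
E
```

```text
0.005389695764557683
```

View pics/m2.png

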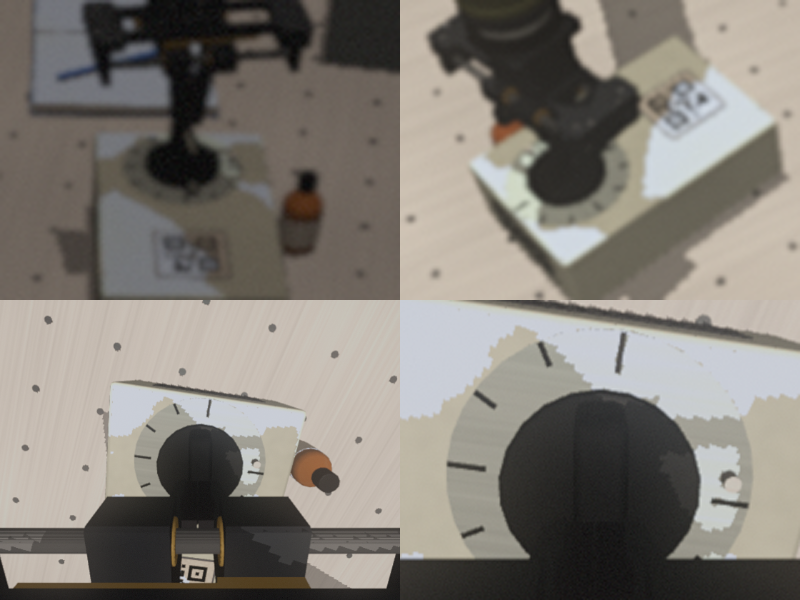

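The wrist crop shows the bar running under the gripper at (600,460), yet the fingers read fully shut with no force. I'll check in the depth clouds where the fingertips really are.

```bash
python3 - <<'E'
from h import *
for n in ("s2","c2","w2"):
    z=np.load(f"pics/{n}.npz"); c=(z["K"],z["k"],z["T"]); P=points(c,z["d"]); d=z["d"]
    m=(d>0)&(np.hypot(P[...,0]-.506,P[...,1]+.234)<.05)&(P[...,2]>.094)
    q=P[m]; h,e=np.histogram(q[:,2],bins=np.arange(.094,.26,.006)); print(n,len(q)); print([(round(a,3),int(b)) for a,b in zip(e,h)])
    for lo in np.arange(.1,.22,.01):
        k=q[(q[:,2]>=lo)&(q[:,2]<lo+.01)]
        if len(k)>5:
            u=(k[:,:2]-[.506,-.234])@np.array([[np.cos(np.radians(20.4)),-np.sin(np.radians(20.4))],[np.sin(np.radians(20.4)),np.cos(np.radians(20.4))]])
            print(round(lo,2),"across",u[:,0].min().round(3),u[:,0].max().round(3),"along",u[:,1].min().round(3),u[:,1].max().round(3))
E
```

```text
s2 3247
[(np.float64(0.094), 182), (np.float64(0.1), 84), (np.float64(0.106), 20), (np.float64(0.112), 19), (np.float64(0.118), 20), (np.float64(0.124), 31), (np.float64(0.13), 37), (np.float64(0.136), 0), (np.float64(0.142), 13), (np.float64(0.148), 25), (np.float64(0.154), 25), (np.float64(0.16), 24), (np.float64(0.166), 30), (np.float64(0.172), 24), (np.float64(0.178), 28), (np.float64(0.184), 37), (np.float64(0.19), 26), (np.float64(0.196), 5), (np.float64(0.202), 6), (np.float64(0.208), 22), (np.float64(0.214), 52), (np.float64(0.22), 83), (np.float64(0.226), 107), (np.float64(0.232), 51), (np.float64(0.238), 65), (np.float64(0.244), 117), (np.float64(0.25), 77)]
0.1 across -0.048 0.033 along -0.028 0.037
0.11 across -0.008 0.009 along -0.022 0.036
0.12 across -0.007 0.009 along -0.022 0.036
0.13 across -0.006 0.009 along -0.006 0.033
0.14 across -0.008 0.016 along 0.006 0.013
0.15 across -0.014 0.017 along -0.012 0.015
0.16 across -0.016 0.018 along -0.007 0.015
0.17 across -0.017 0.019 along -0.006 0.017
0.18 across -0.016 0.019 along -0.006 0.016
0.19 across -0.018 0.019 alon
[... 1693 characters left out ...]
at64(0.214), 2858), (np.float64(0.22), 8562), (np.float64(0.226), 19137), (np.float64(0.232), 6470), (np.float64(0.238), 7964), (np.float64(0.244), 333), (np.float64(0.25), 0)]
0.1 across -0.035 0.034 along -0.035 0.024
0.11 across -0.009 0.007 along -0.033 -0.03
0.12 across -0.009 0.007 along -0.033 0.032
0.13 across -0.008 0.007 along -0.033 0.032
0.14 across -0.013 0.015 along -0.01 0.01
0.15 across -0.014 0.016 along -0.011 0.01
0.16 across -0.014 0.017 along -0.011 0.003
0.17 across -0.011 0.013 along -0.011 -0.007
0.18 across -0.009 0.011 along -0.011 -0.004
0.19 across -0.008 0.01 along -0.011 0.011
0.2 across -0.007 0.009 along -0.007 0.011
0.21 across -0.042 0.043 along -0.034 0.004
```

All three cameras agree the shut fingertips end at z≈0.142. The reported TCP is 0.106, so the true tip is about 36 mm higher than reported, and the fingers closed above the bar. The xy position is fine. I'll open and check where the open tips are before going down.

Call:
{"api": "send_rows", "payload": {
  "rows": "0 0 0 0;0 0 0 0;0 0 0 0;0 0 0 0;0 0 0 0;0 0 0 0;0 0 0 0;0 0 0 0;0 0 0 0;0 0 0 0",
  "jaw": -1
}}

```text
clock: 5.52
tool_pos: [0.507, -0.2328, 0.106]
eef_rot: [0.821, -0.571, 0.0, 0.0]
contact_force: [1.7, 0.2, 0.0]
opening: 0.735
finger_force: 0.0
```

```bash
python3 - <<'E'
from h import *
s=sensors.get_state(); print(s["tool_pos"],s["opening"])
a=np.radians(20.4); Rm=np.array([[np.cos(a),-np.sin(a)],[np.sin(a),np.cos(a)]])
for n in ("side","scene","wrist"):
    c,im,d=snap(n); P=points(c,d); u=(P[...,:2]-s["tool_pos"][:2])@Rm
    m=(d>0)&(abs(u[...,1])<.03)&(abs(u[...,0])<.075)&(P[...,2]>.1)
    for lo in np.arange(.1,.2,.006):
        k=m&(P[...,2]>=lo)&(P[...,2]<lo+.006); L=k&(u[...,0]<-.025); R_=k&(u[...,0]>.025)
        r=lambda q:(q.sum(),u[q][:,0].min().round(3),u[q][:,0].max().round(3),u[q][:,1].min().round(3),u[q][:,1].max().round(3)) if q.sum()>2 else ()
        if lo>.11: print(n,round(lo,3),*map(lambda t:[float(x) for x in t],(r(L),r(R_))))
E
```

```text
[ 0.50695799 -0.23282228  0.10596987] 0.7353016617941996
side 0.112 [] []
side 0.118 [] []
side 0.124 [] []
side 0.13 [] []
side 0.136 [] []
side 0.142 [6.0, -0.044, -0.035, 0.001, 0.013] [4.0, 0.034, 0.043, 0.009, 0.012]
side 0.148 [15.0, -0.049, -0.034, -0.001, 0.013] [12.0, 0.034, 0.046, -0.005, 0.012]
side 0.154 [11.0, -0.048, -0.035, -0.006, 0.012] [12.0, 0.034, 0.047, -0.003, 0.015]
side 0.16 [17.0, -0.047, -0.034, -0.007, 0.012] [10.0, 0.035, 0.048, -0.0, 0.012]
side 0.166 [14.0, -0.049, -0.036, -0.006, 0.014] [8.0, 0.036, 0.048, 0.001, 0.012]
side 0.172 [14.0, -0.049, -0.035, -0.005, 0.013] [13.0, 0.037, 0.049, -0.001, 0.012]
side 0.178 [14.0, -0.051, -0.035, -0.006, 0.014] [14.0, 0.034, 0.05, 0.002, 0.012]
side 0.184 [25.0, -0.051, -0.034, -0.008, 0.015] [18.0, 0.033, 0.05, -0.001, 0.013]
side 0.19 [14.0, -0.053, -0.034, -0.008, 0.013] [6.0, 0.041, 0.049, 0.007, 0.014]
side 0.196 [6.0, -0.048, -0.041, 0.004, 0.012] [3.0, 0.041, 0.047, 0.012, 0.013]
scene 0.112 [] []
scene 0.118 [] []
scene 0.124 [] []
scene 0.13 [] []
scene 0.136 [] []
scene 0.142 [8.0, -0.049, -0.034, -0.00
[... 703 characters left out ...]

wrist 0.154 [378.0, -0.051, -0.036, -0.011, 0.009] [376.0, 0.036, 0.05, -0.011, 0.009]
wrist 0.16 [504.0, -0.051, -0.037, -0.011, 0.009] [509.0, 0.036, 0.051, -0.011, 0.01]
wrist 0.166 [538.0, -0.052, -0.037, -0.011, 0.009] [541.0, 0.037, 0.052, -0.011, 0.009]
wrist 0.172 [489.0, -0.053, -0.037, -0.011, 0.006] [476.0, 0.037, 0.052, -0.011, 0.005]
wrist 0.178 [458.0, -0.053, -0.037, -0.011, 0.001] [466.0, 0.036, 0.053, -0.011, 0.001]
wrist 0.184 [778.0, -0.054, -0.036, -0.011, 0.011] [776.0, 0.036, 0.053, -0.011, 0.011]
wrist 0.19 [480.0, -0.054, -0.043, -0.012, 0.011] [472.0, 0.042, 0.053, -0.011, 0.011]
wrist 0.196 [283.0, -0.053, -0.044, -0.011, 0.012] [283.0, 0.043, 0.052, -0.011, 0.012]
```

Call:
{"api": "send_rows", "payload": {
  "rows": "0.004 0.005 0.04 0;0.004 0.005 0.08 0;0.004 0.005 0.11 0;0.004 0.005 0.122 0;0.004 0.005 0.122 0",
  "jaw": -0.4
}}

```text
clock: 6.08
tool_pos: [0.5054, -0.2341, 0.0685]
eef_rot: [0.821, -0.571, -0.001, 0.0]
contact_force: [0.3, 0.6, 0.8]
opening: 0.702
finger_force: 0.0
```

Call:
{"api": "send_rows", "payload": {
  "rows": "0 0 0 0;0 0 0 0;0 0 0 0;0 0 0 0;0 0 0 0;0 0 0 0;0 0 0 0;0 0 0 0;0 0 0 0;0 0 0 0",
  "jaw": 1,
  "force": 20
}}

```text
clock: 6.92
tool_pos: [0.5058, -0.2346, 0.0695]
eef_rot: [0.821, -0.571, -0.0, 0.0]
contact_force: [-1.4, -0.2, 2.8]
opening: 0.178
finger_force: 20.0
```

Call:
{"api": "send_rows", "payload": {
  "rows": "0 0 0 -0.018;0 0 0 -0.036;0 0 0 -0.054;0 0 0 -0.072;0 0 0 -0.09;0 0 0 -0.108;0 0 0 -0.126;0 0 0 -0.144;0 0 0 -0.162;0 0 0 -0.18"
}}

```text
clock: 7.75
tool_pos: [0.5061, -0.2343, 0.0695]
eef_rot: [0.999, -0.039, 0.0, -0.0]
contact_force: [0.1, 0.3, 2.7]
opening: 0.178
finger_force: 20.0
```

Call:
{"api": "send_rows", "payload": {
  "rows": "0 0 0 -0.015;0 0 0 -0.03;0 0 0 -0.04;0 0 0 -0.047;0 0 0 -0.047;0 0 0 -0.047;0 0 0 -0.047"
}}

```text
clock: 8.33
tool_pos: [0.5061, -0.2341, 0.0695]
eef_rot: [0.994, 0.105, 0.0, -0.0]
contact_force: [-0.5, 1.2, 3.1]
opening: 0.183
finger_force: 20.0
```

```bash
python3 - <<'E'
from h import *
from scipy.spatial.transform import Rotation as R
s=sensors.get_state(); M=R.from_quat(s["eef_rot"]).as_matrix()
print(s["tool_pos"],s["q"].round(3),"yaw y",np.degrees(np.arctan2(M[1,1],M[0,1])),s["moment"],s["contact_force"],s["opening"])
E
```

```text
[ 0.50605329 -0.23411657  0.06948048] [ 0.501  0.802 -0.254  1.877  0.379  0.509 -1.372] yaw y -77.93555182044781 [ 0.40864875  0.23168444 -0.00696798] [-0.51479097  1.19827692  3.08857697] 0.18272969934621275
```

Call:
{"api": "send_rows", "payload": {
  "rows": "0 0 0 -0.004;0 0 0 -0.009;0 0 0 -0.009;0 0 0 -0.009"
}}

```text
clock: 8.67
tool_pos: [0.5063, -0.2341, 0.0695]
eef_rot: [0.991, 0.133, 0.0, -0.0]
contact_force: [-0.1, 3.3, 4.1]
opening: 0.186
finger_force: 20.0
```

```bash
python3 - <<'E'
from h import *
s=sensors.get_state(); print(s["moment"],s["opening"],s["eef_rot"].round(4))
E
```

```text
[ 0.60650904  0.11027732 -0.50638168] 0.18557738977047666 [ 9.911e-01  1.333e-01  3.000e-04 -2.000e-04]
```

Clear stop torque (−0.5 N m), so the knob is home. Next: release, lift and go look at the scanner from above.

Call:
{"api": "send_rows", "payload": {
  "rows": "0 0 0 0;0 0 0 0;0 0 0 0;0 0 0 0;0 0 0 0;0 0 -0.08 0;0 0 -0.2 0;0 0 -0.33 0;0 0 -0.46 0;0 0 -0.59 0",
  "jaw": -1
}}

```text
clock: 9.5
tool_pos: [0.5054, -0.2344, 0.2481]
eef_rot: [0.991, 0.134, -0.0, -0.0]
contact_force: [1.8, -0.8, 0.6]
opening: 0.918
finger_force: 0.0
```

Call:
{"api": "send_rows", "payload": {
  "rows": "0.04 -0.12 -0.05 0;0.08 -0.24 -0.1 0;0.12 -0.36 -0.15 0;0.16 -0.48 -0.2 0;0.2 -0.6 -0.25 0;0.23 -0.72 -0.3 0;0.26 -0.84 -0.3 0;0.29 -0.96 -0.3 0;0.3 -1 -0.3 0;0.3 -1 -0.3 0"
}}

```text
clock: 10.33
tool_pos: [0.5126, 0.0832, 0.3366]
eef_rot: [0.991, 0.137, 0.0, -0.001]
contact_force: [-0.0, -0.1, -0.6]
opening: 1.0
finger_force: 0.0
```

Call:
{"api": "send_rows", "payload": {
  "rows": "0.03 -0.12 0 0;0.05 -0.24 0 0;0.05 -0.28 0 0;0.05 -0.28 0 0;0.05 -0.28 0 0"
}}

```text
clock: 10.75
tool_pos: [0.5059, 0.1616, 0.336]
eef_rot: [0.991, 0.133, -0.0, 0.001]
contact_force: [0.6, -0.4, 0.2]
opening: 0.998
finger_force: 0.0
```

```bash
python3 - <<'E'
from h import *
s=sensors.get_state(); print(s["tool_pos"],s["q"].round(3),s["eef_rot"].round(4),s["clock"],s["opening"])
c,im,d=snap("wrist","w3")
e=snap("scene","c3")[1]; b=snap("side","s3")[1]
f=lambda i,x0,y0,w,h:cv2.resize(i[y0:y0+h,x0:x0+w],(400,300),interpolation=cv2.INTER_CUBIC)
cv2.imwrite("pics/m3.png",np.hstack([cv2.resize(im,(400,300)),f(e,125,195,130,100)])[...,::-1])
E
```

```text
[0.50585722 0.16155067 0.33598032] [-0.104  0.44  -0.459  1.638  0.214  1.115 -1.924] [ 9.911e-01  1.330e-01 -3.000e-04  1.100e-03] 10.75 0.9975451689862661
```

View pics/m3.png

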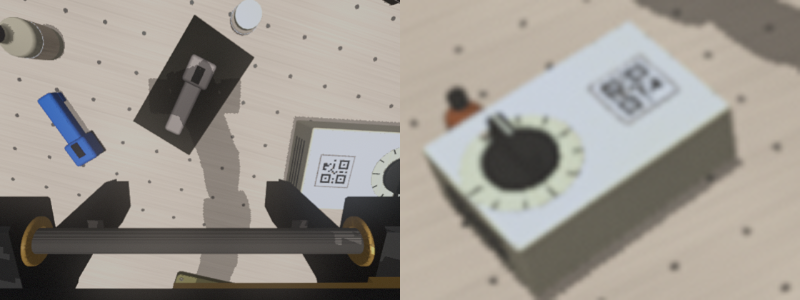

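The pointer nose now faces the front, at (493,120) in the right panel. In the left panel the scanner lies on the mat around (190,95) with its head at (200,72), the jar is at (246,14) and the blue decoy at (72,128). I'll measure the scanner and mat, and confirm the knob angle.

```bash
python3 - <<'E'
from h import *
ld=lambda n:(lambda z:((z["K"],z["k"],z["T"]),z["im"],z["d"]))(np.load(f"pics/{n}.npz"))
ex=lambda r:(np.round(r[0],4),np.round(r[1],4),round(r[2],2))
for n in("w3","c3","s3"):
    c,im,d=ld(n); P=points(c,d); ok=(d>0)
    near=ok&(abs(P[...,0]-.58)<.14)&(abs(P[...,1]-.17)<.13)
    if n!="w3": near&=P[...,2]<.08
    for nm,lo,hi in(("scan all",.03,.07),("handle",.036,.046),("head",.0485,.06)):
        m=(near&(P[...,2]>lo)&(P[...,2]<hi)).astype(np.uint8); k,lab,st,_=cv2.connectedComponentsWithStats(m)
        hsv=0
        # component containing scanner: closest to (.575,.185)
        best=max(range(1,k),key=lambda i:st[i,4] if np.linalg.norm(np.median(P[lab==i][:,:2],0)-[.575,.18])<.06 else 0)
        q=P[lab==best]; print(n,nm,len(q),np.median(q[:,2]).round(4),ex(cv2.minAreaRect(q[:,:2].astype(np.float32))))
    m=(near&(P[...,2]<.012)&(im.max(2)<70)).astype(np.uint8); m=cv2.morphologyEx(m,cv2.MORPH_OPEN,np.ones((3,3)));k,lab,st,_=cv2.connectedComponentsWithStats(m); b=1+st[1:,4].argmax(); q=P[lab==b]
    hull=cv2.convexHull(np.argwhere(lab==b)[:,::-1].astype(np.int32)); qq=cv2.approxPolyDP(hull,8,True).reshape(-1,2); print(n,"mat",np.median(q[:,2]).round(4),ex(cv2.minAreaRect(q[:,:2].astype(np.float32))),plane(c,qq,.004)[:,:2].round(3).tolist())
    if n!="w3":
        bar=ok&(np.hypot(P[...,0]-.506,P[...,1]+.2343)<.045)&(P[...,2]>.122)&(P[...,2]<.14); q=P[bar]; print("bar",len(q),ex(cv2.minAreaRect(q[:,:2].astype(np.float32))))
E
```

```text
w3 scan all 3319 0.0474 (array([0.5339, 0.1876]), array([0.0499, 0.1499]), 80.0)
w3 handle 8 0.0456 (array([0.5228, 0.1823]), array([0.0028, 0.0057]), 59.75)
w3 head 1514 0.0542 (array([0.5831, 0.1789]), array([0.0498, 0.0498]), 79.81)
w3 mat 0.0044 (array([0.5465, 0.1842]), array([0.1383, 0.2361]), 72.56) [[0.639, 0.086], [0.442, 0.145], [0.454, 0.282], [0.677, 0.215]]
c3 scan all 509 0.0464 (array([0.5357, 0.1849]), array([0.05  , 0.1521]), 79.61)
c3 handle 41 0.0399 (array([0.5974, 0.1658]), array([0.0603, 0.0272]), 44.16)
c3 head 193 0.0536 (array([0.5855, 0.176 ]), array([0.0499, 0.051 ]), 79.29)
c3 mat 0.0036 (array([0.5493, 0.1842]), array([0.1386, 0.2312]), 72.18) [[0.674, 0.21], [0.635, 0.089], [0.442, 0.15], [0.461, 0.279]]
bar 135 (array([ 0.5058, -0.2351]), array([0.0689, 0.0163]), 11.64)
s3 scan all 1072 0.0453 (array([0.5328, 0.1916]), array([0.0521, 0.1493]), 79.06)
s3 handle 1 0.0459 (array([0.7146, 0.1073]), array([0., 0.]), 0.0)
s3 head 336 0.053 (array([0.5818, 0.1818]), array([0.0515, 0.0495]), 80.63)
s3 mat 0.0029 (array([0.544 , 0.1791]), array([0.161, 0.239]), 73.99) [[0.442, 0.139], [0.452, 0.286], [0.675, 0.216], [0.638, 0.09]]
bar 9 (array([ 0.4723, -0.2345]), array([0.003 , 0.0076]), 12.31)
```

Call:
{"api": "send_rows", "payload": {
  "rows": "0.06 -0.03 0.12 0.0176;0.12 -0.057 0.24 0.0352;0.12 -0.057 0.37 0.0527;0.12 -0.057 0.5 0.0703;0.12 -0.057 0.62 0.0703;0.12 -0.057 0.74 0.0703;0.12 -0.057 0.85 0.0703;0.12 -0.057 0.92 0.0703;0.12 -0.057 0.95 0.0703;0.12 -0.057 0.95 0.0703"
}}

```text
clock: 11.73
tool_pos: [0.5351, 0.1874, 0.0495]
eef_rot: [0.996, -0.088, -0.001, 0.001]
contact_force: [0.1, -0.3, -0.3]
opening: 1.005
finger_force: 0.0
```

Call:
{"api": "send_rows", "payload": {
  "rows": "0 0 0 0;0 0 0 0"
}}

```text
clock: 11.9
tool_pos: [0.5373, 0.1896, 0.0529]
eef_rot: [0.996, -0.087, 0.001, -0.001]
contact_force: [1.2, 0.3, 0.5]
opening: 1.002
finger_force: 0.0
```

```bash
python3 - <<'E'
from h import *
from scipy.spatial.transform import Rotation as R
s=sensors.get_state(); M=R.from_quat(s["eef_rot"]).as_matrix()
print(s["tool_pos"],s["q"].round(3),"yaw y",np.degrees(np.arctan2(M[1,1],M[0,1])))
d=np.array([.536,.1877,-.0205])-s["tool_pos"]; print("delta/0.3",(M.T@d/.3).round(4))
for n in("wrist","side","scene"):
    c,im,dd=snap(n); P=points(c,dd); u=(P-s["tool_pos"])@M
    m=(dd>0)&(abs(u[...,0])<.02)&(abs(abs(u[...,1])-.052)<.012)&(P[...,2]>.065); print(n,m.sum(),np.percentile(P[m][:,2],[0,1,5]) if m.any() else "")
    if n=="wrist":
        q=u[m&(P[...,2]<.11)]; print(q[:,0].min(),q[:,0].max(),q[q[:,1]<0][:,1].max(),q[q[:,1]>0][:,1].min())
    if n!="wrist":
        h=(dd>0)&(P[...,2]>.0485)&(P[...,2]<.06)&(np.hypot(P[...,0]-.583,P[...,1]-.179)<.04); print("head",cv2.minAreaRect(P[h][:,:2].astype(np.float32)) if h.sum()>5 else "")
E
```

```text
[0.53728031 0.18957664 0.05293479] [-0.3    0.835 -0.206  1.852  0.332  0.484 -2.481] yaw y -100.01488422528101
delta/0.3 [-0.0038  0.0072  0.2448]
wrist 18247 [0.08933914 0.09238891 0.09910722]
-0.009488429674504865 0.011496044447831612 -0.04359260078309707 0.04367582766908295
side 1192 [0.0895821  0.09441088 0.10993659]
head ((0.5877605080604553, 0.19965367019176483), (0.012108638882637024, 0.04350870102643967), 79.00796508789062)
scene 1166 [0.08695326 0.09412589 0.11127643]
head ((0.5772830843925476, 0.1764681488275528), (0.04918768256902695, 0.06635753810405731), 83.60924530029297)
```

Call:
{"api": "send_rows", "payload": {
  "rows": "-0.004 0.007 0.05 0;-0.004 0.007 0.1 0;-0.004 0.007 0.15 0;-0.004 0.007 0.2 0;-0.004 0.007 0.23 0;-0.004 0.007 0.243 0;-0.004 0.007 0.243 0"
}}

```text
clock: 12.63
tool_pos: [0.5341, 0.1878, -0.0217]
eef_rot: [0.996, -0.087, -0.0, 0.0]
contact_force: [0.2, -0.6, -0.0]
opening: 1.002
finger_force: 0.0
```

Call:
{"api": "send_rows", "payload": {
  "rows": "0 0 0 0;0 0 0 0;0 0 0 0;0 0 0 0;0 0 0 0;0 0 0 0;0 0 0 0;0 0 0 0;0 0 0 0;0 0 0 0",
  "jaw": 1,
  "force": 25
}}

```text
clock: 13.47
tool_pos: [0.5343, 0.1878, -0.0215]
eef_rot: [0.996, -0.087, 0.0, 0.0]
contact_force: [-0.2, -0.3, 0.8]
opening: 0.387
finger_force: 25.0
```

Call:
{"api": "send_rows", "payload": {
  "rows": "0 0 0 0;0 0 0 0;0 0 0 0"
}}

```text
clock: 13.72
tool_pos: [0.5343, 0.1878, -0.0215]
eef_rot: [0.996, -0.087, 0.0, 0.0]
contact_force: [0.5, -0.5, -0.8]
opening: 0.387
finger_force: 25.0
```

Call:
{"api": "send_rows", "payload": {
  "rows": "0 0 -0.03 0;0 0 -0.1 0;0 0 -0.18 0;0 0 -0.26 0;0 0 -0.34 0;0 0 -0.42 0;0 0.04 -0.49 0;-0.02 0.1 -0.54 0;-0.04 0.17 -0.553 0;-0.06 0.25 -0.553 0"
}}

```text
clock: 14.55
tool_pos: [0.5041, 0.1174, 0.1463]
eef_rot: [0.996, -0.086, 0.002, -0.001]
contact_force: [-0.1, -0.0, -2.4]
opening: 0.384
finger_force: 25.0
```

Call:
{"api": "send_rows", "payload": {
  "rows": "-0.02 0.08 0 0;-0.04 0.17 0 0;-0.06 0.26 0 0;-0.08 0.35 0 0;-0.1 0.44 0 0;-0.11 0.53 0 0;-0.11 0.62 0 0;-0.11 0.69 0 0;-0.111 0.74 0 0;-0.111 0.76 0 0"
}}

```text
clock: 15.38
tool_pos: [0.43, -0.1047, 0.1446]
eef_rot: [0.996, -0.089, -0.0, 0.001]
contact_force: [0.1, 0.3, -2.6]
opening: 0.384
finger_force: 25.0
```

Call:
{"api": "send_rows", "payload": {
  "rows": "0 0 0 0;0 0 0 0;0 0 0 0;0 0 0 0"
}}

```text
clock: 15.72
tool_pos: [0.4317, -0.1004, 0.1445]
eef_rot: [0.996, -0.086, 0.0, -0.0]
contact_force: [0.6, 0.3, -2.1]
opening: 0.385
finger_force: 25.0
```

```bash
python3 - <<'E'
from h import *
from scipy.spatial.transform import Rotation as R
s=sensors.get_state(); M=R.from_quat(s["eef_rot"]).as_matrix(); t=s["tool_pos"]
print(t,s["q"].round(2),"yaw y",np.degrees(np.arctan2(M[1,1],M[0,1])),s["clock"])
e=t+M@[.049,0,0]; print("window xy",e[:2],"delta to label/0.3",((M.T@(np.array([.4793,-.110,0])-e))/.3)[:2].round(3))
for n in("side","scene","wrist"):
    c,im,d=snap(n,n+"4"); P=points(c,d); u=(P-t)@M   # head: tool x .02...0.08
    m=(d>0)&(u[...,0]>.028)&(u[...,0]<.085)&(abs(u[...,1])<.035)&(P[...,2]>.155)&(P[...,2]<.24)
    q=P[m]; print(n,len(q), np.percentile(q[:,2],[2,50,98]).round(3) if len(q) else "")
    top=q[q[:,2]>np.percentile(q[:,2],98)-.006]; print(cv2.minAreaRect(top[:,:2].astype(np.float32)))
E
```

```text
[ 0.43174187 -0.10035901  0.14448729] [ 0.33  0.57 -0.31  2.15  0.38  0.47 -2.02] yaw y -99.81693238814678 15.7167
window xy [ 0.48002438 -0.10871356] delta to label/0.3 [-0.002  0.005]
side 323 [0.172 0.196 0.222]
((0.49606284499168396, -0.10861086845397949), (0.05154170095920563, 0.021208442747592926), 88.44782257080078)
scene 479 [0.172 0.214 0.222]
((0.484441876411438, -0.10985547304153442), (0.047206778079271317, 0.05057046562433243), 81.4144287109375)
wrist 21484 [0.215 0.22  0.223]
((0.48158809542655945, -0.10957168787717819), (0.04803844913840294, 0.045434147119522095), 80.18243408203125)
```

View pics/wrist4.png

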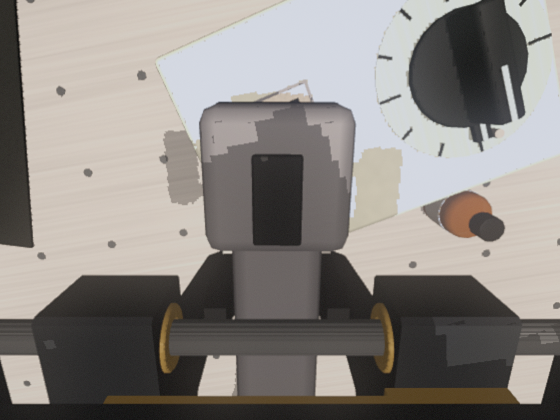

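The head at (278,175) covers the label. The knob pointer, at (478,130), is beside the pin. The head centre is within 3 mm of the label and the window is about 82 mm above it. I'll hold it still.

Call:
{"api": "send_rows", "payload": {
  "rows": "0 0 0 0;0 0 0 0;0 0 0 0;0 0 0 0;0 0 0 0;0 0 0 0;0 0 0 0;0 0 0 0;0 0 0 0;0 0 0 0"
}}

```text
clock: 16.7
tool_pos: [0.4313, -0.1018, 0.1444]
eef_rot: [0.996, -0.087, 0.0, 0.0]
contact_force: [-0.3, -0.8, -1.4]
opening: 0.383
finger_force: 25.0
```

Call:
{"api": "send_rows", "payload": {
  "rows": "0 0 0 0;0 0 0 0;0 0 0 0;0 0 0 0;0 0 0 0;0 0 0 0;0 0 0 0;0 0 0 0;0 0 0 0;0 0 0 0"
}}

```text
clock: 17.53
tool_pos: [0.4313, -0.1018, 0.1444]
eef_rot: [0.996, -0.087, 0.0, 0.0]
contact_force: [-0.7, 0.4, -1.6]
opening: 0.385
finger_force: 25.0
```

Call:
{"api": "send_rows", "payload": {
  "rows": "0 0 0 0;0 0 0 0;0 0 0 0;0 0 0 0;0 0 0 0"
}}

```text
clock: 17.95
tool_pos: [0.4313, -0.1018, 0.1444]
eef_rot: [0.996, -0.087, 0.0, 0.0]
contact_force: [-0.0, -0.2, -2.2]
opening: 0.389
finger_force: 25.0
```

Call:
{"api": "send_rows", "payload": {
  "rows": "0.01 -0.04 0 0;0.03 -0.12 0 0;0.05 -0.21 0 0;0.07 -0.3 0 0;0.09 -0.39 0 0;0.11 -0.48 0 0;0.13 -0.57 0 0;0.15 -0.66 0 0;0.17 -0.75 0 0;0.19 -0.83 0 0"
}}

```text
clock: 18.78
tool_pos: [0.5307, 0.1357, 0.1443]
eef_rot: [0.996, -0.086, -0.0, -0.0]
contact_force: [0.3, 0.2, -1.7]
opening: 0.384
finger_force: 25.0
```

Call:
{"api": "send_rows", "payload": {
  "rows": "0.02 -0.08 0 0;0.028 -0.13 0 0;0.028 -0.16 0 0;0.028 -0.176 0.03 0;0.028 -0.176 0.1 0;0.028 -0.176 0.18 0;0.028 -0.176 0.26 0;0.028 -0.176 0.34 0;0.028 -0.176 0.41 0;0.028 -0.176 0.46 0"
}}

```text
clock: 19.62
tool_pos: [0.5461, 0.1819, 0.0038]
eef_rot: [0.996, -0.087, -0.002, 0.001]
contact_force: [-0.8, -0.4, -1.5]
opening: 0.378
finger_force: 25.0
```

Call:
{"api": "send_rows", "payload": {
  "rows": "0 0 0.02 0;0 0 0.04 0;0 0 0.06 0;0 0 0.075 0;0 0 0.083 0;0 0 0.083 0;0 0 0.083 0;0 0 0.083 0"
}}

```text
clock: 20.28
tool_pos: [0.5483, 0.1843, -0.018]
eef_rot: [0.996, -0.087, 0.0, -0.0]
contact_force: [-0.2, -0.1, -1.1]
opening: 0.384
finger_force: 25.0
```

```bash
python3 - <<'E'
from h import *
s=sensors.get_state(); t=s["tool_pos"]; print(t,s["contact_force"],s["eef_rot"].round(4),s["q"].round(2))
c,im,d=snap("wrist","w5"); P=points(c,d); m=(d>0)&(np.hypot(P[...,0]-t[0]-.049,P[...,1]-t[1]+.009)<.04)
h=P[m&(P[...,2]>.044)&(P[...,2]<.07)]; print("head top z",np.percentile(h[:,2],[10,50,90]),cv2.minAreaRect(h[:,:2].astype(np.float32)))
E
```

```text
[ 0.54832542  0.18428386 -0.01804958] [-0.15609089 -0.06743865 -1.14167592] [ 9.962e-01 -8.680e-02  4.000e-04 -2.000e-04] [-0.31  0.96 -0.16  1.84  0.37  0.37 -2.5 ]
head top z [0.05071953 0.05772986 0.05987762] ((0.5895955562591553, 0.17677538096904755), (0.05045079067349434, 0.06421300023794174), 80.08470153808594)
```

Call:
{"api": "send_rows", "payload": {
  "rows": "0 0 0.006 0;0 0 0.012 0;0 0 0.012 0;0 0 0.012 0"
}}

```text
clock: 20.67
tool_pos: [0.5483, 0.1842, -0.0216]
eef_rot: [0.996, -0.087, 0.0, -0.0]
contact_force: [-0.1, -0.1, 5.1]
opening: 0.387
finger_force: 25.0
```

Call:
{"api": "send_rows", "payload": {
  "rows": "0 0 0 0;0 0 0 0"
}}

```text
clock: 20.83
tool_pos: [0.5482, 0.1843, -0.0215]
eef_rot: [0.996, -0.087, 0.0, -0.0]
contact_force: [-1.3, 0.1, 6.3]
opening: 0.383
finger_force: 25.0
```

Contact with the mat (about 6 N). Open and withdraw straight up.

Call:
{"api": "send_rows", "payload": {
  "rows": "0 0 0 0;0 0 0 0;0 0 0 0;0 0 0 0;0 0 0 0;0 0 0 0;0 0 0 0;0 0 0 0",
  "jaw": -1
}}

```text
clock: 21.5
tool_pos: [0.5479, 0.1841, -0.0222]
eef_rot: [0.996, -0.087, -0.0, 0.0]
contact_force: [-0.7, 0.4, 0.2]
opening: 0.963
finger_force: 0.0
```

Call:
{"api": "send_rows", "payload": {
  "rows": "0 0 -0.05 0;0 0 -0.12 0;0 0 -0.22 0;0 0 -0.34 0;0 0 -0.46 0;0 0 -0.58 0;0 0 -0.7 0;0 0 -0.82 0;-0.1 0 -0.9 0;-0.15 0 -0.95 0"
}}

```text
clock: 22.33
tool_pos: [0.5028, 0.193, 0.2659]
eef_rot: [0.996, -0.087, 0.001, -0.001]
contact_force: [-1.3, 0.8, 0.0]
opening: 0.996
finger_force: 0.0
```

Call:
{"api": "send_rows", "payload": {
  "rows": "-0.1 0 0 0;-0.1 0 0 0;-0.1 0 0 0"
}}

```text
clock: 22.58
tool_pos: [0.4727, 0.1974, 0.2633]
eef_rot: [0.996, -0.086, 0.0, 0.0]
contact_force: [-0.2, -0.8, -0.1]
opening: 1.002
finger_force: 0.0
```

```bash
python3 - <<'E'
from h import *
ex=lambda r:(np.round(r[0],4),np.round(r[1],4),round(r[2],2))
s=sensors.get_state(); print(s["clock"],s["finger_force"],s["contact_force"])
for n in("wrist","scene"):
    c,im,d=snap(n,n+"6"); P=points(c,d); m=((d>0)&(abs(P[...,0]-.55)<.1)&(abs(P[...,1]-.18)<.07)&(P[...,2]>.03)&(P[...,2]<.08))
    q=P[m]; print(n,"scanner",ex(cv2.minAreaRect(q[:,:2].astype(np.float32))),np.percentile(q[:,2],[2,50,98]).round(4))
    b=(d>0)&(np.hypot(P[...,0]-.506,P[...,1]+.2343)<.045)&(P[...,2]>.122)&(P[...,2]<.14)
    if b.sum()>20: print("bar",ex(cv2.minAreaRect(P[b][:,:2].astype(np.float32))))
    if n=="scene": a=im
w=cv2.imread("pics/wrist6.png"); cv2.imwrite("pics/m6.png",np.hstack([cv2.resize(w,(400,300)),cv2.resize(a[...,::-1],(400,300))]))
E
```

```text
22.5833 0.0 [-0.21467663 -0.75256958 -0.06895712]
wrist scanner (array([0.5477, 0.1827]), array([0.0494, 0.1491]), 81.42) [0.0421 0.0475 0.0571]
scene scanner (array([0.5493, 0.1817]), array([0.0502, 0.1524]), 79.59) [0.0319 0.0466 0.0572]
bar (array([ 0.5056, -0.2346]), array([0.0677, 0.0168]), 11.89)
```

View pics/m6.png

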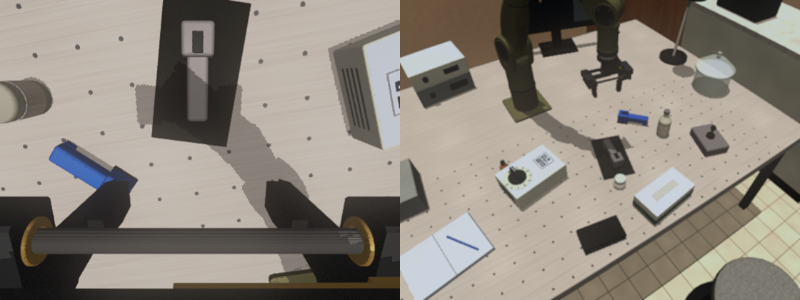

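The scanner lies flat, centred on its mat at (195,70) in the left panel. The knob is at home, the bystanders all stand, and the arm is clear.

```bash
python3 -c "
from plant import finish_job
print(finish_job())"
```

```text
the job is handed in; nothing more can be done
None
```

The job is handed in: the knob is at its zero stop, the scanner was held about 8 cm above the label for over 2 s, and it now lies window down on the middle of its mat with all the bottles and the jar still standing; no verdict came back.

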